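# Load the slip-test sled and hold its pull gauge at the mark

### The arm

A 6-joint arm with a two-finger parallel gripper is mounted at the origin on the work surface. World frame = base frame: x ahead of the robot, y to its left, z up, the work surface at z = 0. Lengths are in m, angles in rad, forces in N, time in s.
With the tool pointing down it reaches from about 0.425 to 0.95 m from the base axis. Payload 3.5 kg.
Tool frame: the origin (TCP) lies midway between the tips of the shut fingers; the grasp point (between the pads) lies 19 mm behind it (ctrl.pinch_z is the distance from the TCP to the grasp point, in m); z points along the fingers, y is the line along which they close (so a half turn about z gives the same grasp; the last joint's range is limited). The gripper opens to 85 mm and grips with 20 to 120 N. Pads are 22 mm wide; open, the fingers measure 114 mm over their backs; the gripper's body (76 mm by 85 mm) begins 54 mm behind the grasp point. The pads swing forward as they close: fully open they stand 13 mm farther back than shut.
Start: joints at [1.141, 0.286, 1.577, -0, 1.279, -0.15], TCP at [0.186, 0.649, 0.231] pointing down, gripper open.
Joint ranges: [-2.77, 2.77], [-0.9, 2.22], [0.21, 2.48], [-1.53, 4.67], [0.24, 2.81], [-2.84, 2.84]. Speed limits (rad/s): [2.79, 2.79, 3.14, 3.14, 3.14, 3.14].

### API

Orientations are given as a unit quaternion [x, y, z, w].
In Python, from plant import get_state, viewer, sign_off, ctrl gives the robot as it stands. The module is installed in compiled form; this text tells all that it offers.
- The arm moves only by the shell command python3 -m handwheel 'ROWS' [FORCE]. ROWS is JSON, a list that holds one entry, the list of rows, each a list of 5 numbers: the finger opening in m, from 0 to 0.0854, then the shift along the tool's x, y, z in m, then the turn about the tool's z in degrees. In form: [[[claw, x, y, z, spin], ...]]. A call has 1 to 12 rows; each row shifts and turns the commanded pose from where the row before left it, along the tool's axes as they then stand; what a row does not reach is not made up. A row lasts 1/12 s, in which the tool goes at most 41.7 mm and 7.16 degrees, less where a joint would pass 70% of its speed; a pose out of reach is approached as far as the arm can. A call is refused whole if a number of a shift passes 0.0417 or a number of a turn 7.16, either way. A call with a gripper value outside its range is refused whole. The fingers move at their own pace and stop on an object; FORCE is the grip in N (left out, the last holds). Time passes only in rows, so rows that do not move let the fingers close. It gives the time, the measured TCP pose, the force, the opening and the grip force at its end, in the units of the state.
- get_state(): the state, without advancing time (a new reading comes with each control period).
- viewer.read_camera(name): name is "scene" or "top" or "wrist"; returns the picture (400x640x3 uint8, blue, green, red); there is no depth.
- viewer.camera_params(name): a dict with "fov_y" (degrees; the focal length in pixels is half the picture's height over the tangent of half this angle, whatever the lens; pixels are square), "cx", "cy" (the principal point, pixels), "xyz" and "attitude" of the camera in the world; the wrist camera has in their place "hand_eye" (4x4, takes a point from camera to tool coordinates, whose origin is the TCP and whose axes are the flange's). Camera axes: x right, y up, looking along -z (the intrinsics and any distortion apply to the point x, -y, -z); pixel columns grow to the right and rows downward; lengths in m; the calibration is good to about 2 mm. A picture is of the moment at which its call begins: read the wrist's pose just before it. camera_params takes no time and is no camera call.
- sign_off(): hands the job in; it is judged then, once.
Trained networks look in the newest picture that a camera, given by its name, has taken for a name from the list of things; names that differ only in an ending like _2 or _b are one class to them, and where a whole thing is asked for, a point or a joint stands for the part that bears it (a point fixed in the world has none). Each returns a list of dicts, best first, with "confidence" (0 to 1); they miss things now and then, are a little off and sometimes report something else, mostly with a low value. They report only what shows in the picture. A call takes as long as a camera call. They do not tell look-alikes from the thing itself.
- viewer.look_for(camera, name): "extent" ([left, top, width, height] as shares, 0 to 1, of the picture: columns of its width, rows of its height, round what is visible of it).
- viewer.outline_of(camera, name): "mask" (400x640 bool, what is visible of it) and "extent" ([left, top, width, height] as shares, 0 to 1, of the picture: columns of its width, rows of its height, round what is visible of it).
- viewer.pinpoint(camera, name): "xy" ([column, row] as shares, 0 to 1, of the picture: columns of its width, rows of its height: a listed point, or the origin of a listed thing).
The state is a dict: "time": time; "qpos": joint angles; "dq": joint speeds; "joint_efforts": joint torques, N m; "eef_pos": TCP position; "tcp_rot": TCP orientation; "contact_force": force on the tool from outside, world axes, zero at the start; "wrist_torque": the same for the moment, N m; "opening": opening from 0.0 (shut) to 1.0 (fully open); "finger_force": force on a finger pad.
Only numpy, scipy, OpenCV 4.12 (cv2) and the standard library are available. Lean on these libraries where they do the work, as an engineer would, in place of code of your own. Each camera call takes 0.05 s, during which the arm holds its last target. There are 200 camera calls.

### The job

We are checking how the rubber mat on the tool cart grips. Ballast the slip-test sled by setting the larger loose case down squarely on the case it already carries and then the smaller one squarely on top, each lined up with the sled. Then take the upright grip of the sled's pull gauge, draw the sprung rod straight out until the black ring on it has just come out of the tube, and finish holding it there without letting go; the sled must not be dragged along the mat, and everything else on the mat stays where it is.

Things in the scene. Friction and masses are not known exactly. Their poses are not given: they have to be found in the camera images.
- sled: Slip-test sled, loose on the 3 mm rubber mat: aluminium deck 166 x 82 mm on a rubber sole, 0.55 kg, deck top 16 mm above the sole, 6 mm rim round the case it carries. Origin: on the sole's underside (3 mm above the table), under the middle of the column; z up, x along the sled. Its pull gauge sticks out along -x and is pulled along -x. Loaded, it withstands the pull at the mark; without both cases it may slide.
- tube_mouth (a point): Mouth of the gauge's tube, in the sled's frame at (-190, 0, 43 mm). The aluminium tube, 26 mm across (31 mm at its steel end collar), runs from the sled to here.
- case_base_centre (a point): Grey steel case 130 x 70 x 42 mm (x, y, z), the largest one, already on the sled inside the rim, 0.6 kg. Point: its centre, in the sled's frame (0, 0, 37 mm); its top is 58 mm above the sole. x along its length. It stays there.
- case_large_centre (a point): The larger loose case: closed grey steel case 120 x 62 x 40 mm (x, y, z), about 0.85 kg, flat lid, lying flat on the mat. Point: its centre, half-way up; x along its length, z up. Once stacked, its centre is 78 mm above the sled's sole. The two loose cases may swap places.
- case_small_centre (a point): The smaller loose case: closed grey steel case 96 x 50 x 34 mm (x, y, z), about 0.55 kg, flat lid, lying flat on the mat. Point: its centre, half-way up; x along its length, z up. Once stacked on the larger one, its centre is 115 mm above the sled's sole.
- grip_centre (a point): Centre of the gauge's grip: grey plastic upright bar 18 (along the pull) x 24 (across) x 66 mm high, underside 10 mm above the mat; take it from above by its two side faces 24 mm apart (closing across the pull). In the sled's frame at (-235 mm - joint value, 0, 43 mm); axes as the sled's. A 10 mm rod joins its back to the tube's mouth, 36 mm away when home.
- pull_rod (a joint): How far the rod is drawn out of the tube (m): 0 home (the spring returns it), 0.080 end stop. At 0.060 the rear edge of the black ring on the rod (8 mm wide, hidden in the tube when home) is level with the tube's mouth. Spring: about 5 N at 0, 1.5 N more per 10 mm, 14 N at the mark.
- screwdriver: Black-handled screwdriver, 200 mm long, lying on the far part of the mat. Leave it alone.
- wrench: Steel spanner, 180 mm long, 8 mm thick, lying near the robot. Leave it alone.
- tape_roll: Grey roll of tape lying flat, 90 mm across, 24 mm high, near the robot. Leave it alone.
- spray_can: White aerosol can, 52 mm across, 140 mm tall, standing at the left edge of the mat. Leave it alone.
- grease_jar: White jar with a black cap, 64 mm across, 70 mm tall, far left. Leave it alone.
- impact_socket: Dark steel impact socket standing on end, 34 mm across, 50 mm tall, beyond and to the right of the loose cases. Leave it alone.
- caliper: Steel and black digital caliper, 210 mm long, 12 mm thick, lying on the far part of the mat. Leave it alone.
There are look-alikes about, which are no part of the job. Leave any red look-alike of the part that bears case_large_centre alone.

How it is judged:
On the way, in this order (a step that is already met when the one before it is completed fails the run):
1. the larger loose case sits squarely on the sled's case, let go (horizontal distance between case_large_centre and case_base_centre below 0.012 m and angle between the x axis of case_large_centre and the x axis of sled, either way round below 0.14 rad and z of case_large_centre in the frame of sled between 0.074 and 0.082 m and contact force between case_large and the fingers below 0.3 N and linear speed of case_large below 0.02 m/s), for 0.2 s.
2. the smaller case sits squarely on the larger one, let go (horizontal distance between case_large_centre and case_base_centre below 0.012 m and angle between the x axis of each of case_large_centre, case_small_centre and the x axis of sled, either way round below 0.14 rad and z of case_large_centre in the frame of sled between 0.074 and 0.082 m and horizontal distance between case_small_centre and case_large_centre below 0.012 m and z of case_small_centre in the frame of sled between 0.111 and 0.119 m and contact force between case_small and the fingers below 0.3 N and linear speed of case_small below 0.02 m/s), for 0.2 s.
3. the rod is held at its mark by the grip (value of joint pull_rod between 0.053 and 0.067 m and contact force between pull_rod and the fingers above 4 N), for 0.5 s.
At the end, for the whole second after the job is handed in: Cases in one column on the sled, each added one within 12 mm of the middle of the case beneath and 8 degrees of the sled's direction, seated, let go; fingers holding the grip (over 4 N), rod still and drawn out 60 +-7 mm; sled flat, within 20 mm of its start (all of step 2 and all of step 3 and horizontal distance between case_base_centre and sled below 0.01 m and z of case_base_centre in the frame of sled between 0.033 and 0.041 m and contact force between case_large and the fingers below 0.3 N and linear speed of case_large below 0.02 m/s and velocity of joint pull_rod between -0.02 and 0.02 m/s and angle between sled's own z axis and vertical below 0.06 rad and distance of sled from where it was at the start of the episode below 0.02 m); the arm keeps its last pose, push and grip.
It fails at once if the sled is dragged along the mat (distance of sled from where it was at the start of the episode above 0.02 m).
It fails at once if a case is dropped or slammed onto the column instead of being set down (horizontal distance between case_large_centre and sled below 0.06 m and z of case_large_centre in the frame of sled below 0.09 m and linear speed of case_large above 0.45 m/s).
It fails at once if a case is dropped or slammed onto the column instead of being set down (horizontal distance between case_small_centre and sled below 0.06 m and z of case_small_centre in the frame of sled below 0.127 m and linear speed of case_small above 0.45 m/s).
It fails at once if another thing on the mat is disturbed (distance of any of screwdriver, wrench, tape_roll, spray_can, grease_jar, impact_socket, caliper from where it was at the start of the episode above 0.03 m).
It also fails if it takes over 72 s, if anything falls off the work surface, if the arm or the gripper's body presses on something with over 40 N, if the wrist force passes 120 N, or if a joint passes its speed limit or range.

## Working session

There is one attempt and no reset: what is moved stays moved. The work goes in short steps, Python scripts to look and compute and a shell command to move; the robot and the scene stay as the last step left them, time stands still between calls to the robot, and variables do not carry over. Pictures are saved under pics/ and viewed, at most 10 in all, crops included, and the job is handed in when it is done.

```bash
mkdir -p pics; cat > h.py <<'E'
import numpy as np,cv2
from scipy.spatial.transform import Rotation as R
from plant import get_state, viewer, ctrl
def ray(cam,u,v,st=None):
    p=viewer.camera_params(cam); f=200/np.tan(np.radians(p["fov_y"])/2)
    d=np.array([(u-p["cx"])/f,-(v-p["cy"])/f,-1.])
    if "hand_eye" in p:
        st=st or get_state(); H=np.array(p["hand_eye"]); Q=R.from_quat(st["tcp_rot"]).as_matrix()
        return np.array(st["eef_pos"])+Q@H[:3,3], Q@H[:3,:3]@d
    a=np.array(p["attitude"]); Q=a if a.shape==(3,3) else R.from_quat(a).as_matrix()
    return np.array(p["xyz"]),Q@d
def at(cam,u,v,z,st=None):
    o,d=ray(cam,u,v,st); return o+d*(z-o[2])/d[2]
E
python3 - <<'E'
from h import *
for c in("top","scene","wrist"):
    print(c,viewer.camera_params(c)); cv2.imwrite(f"pics/{c}0.png",viewer.read_camera(c))
Z={"sled":.003,"tube_mouth":.046,"case_base_centre":.040,"case_large_centre":.023,"case_small_centre":.020,"grip_centre":.046}
for c in("top","scene"):
  for n,z in Z.items():
    for r in viewer.pinpoint(c,n)[:3]:
        u,v=r["xy"][0]*640,r["xy"][1]*400
        print(c,n,round(r["confidence"],2),round(u),round(v),at(c,u,v,z).round(4))
s=get_state();print(s, ctrl.pinch_z)
E
```

```text
top {'fov_y': 49.07630997869423, 'cx': 312.56862645003855, 'cy': 201.94494165116063, 'xyz': array([ 0.29317107, -0.07913401,  1.45552512]), 'attitude': array([-0.03896227,  0.04417557,  0.70797801, -0.70377382])}
scene {'fov_y': 53.624248738642876, 'cx': 322.56289261120435, 'cy': 204.02024785420258, 'xyz': array([ 1.23175534, -0.66919787,  0.73990405]), 'attitude': array([0.41303663, 0.20730105, 0.3948673 , 0.7940446 ])}
wrist {'fov_y': 58.66474833414182, 'cx': 309.84317709220403, 'cy': 198.00464145688863, 'hand_eye': array([[-5.20709843e-04,  9.53057201e-01,  3.02789861e-01,
         7.75599199e-02],
       [ 9.99999790e-01,  6.12831847e-04, -2.09234453e-04,
        -3.27256753e-04],
       [-3.84971672e-04,  3.02789689e-01, -9.53057321e-01,
        -1.42578610e-01],
       [ 0.00000000e+00,  0.00000000e+00,  0.00000000e+00,
         1.00000000e+00]])}
top sled 0.65 216 177 [0.5498 0.2336 0.003 ]
top tube_mouth 0.6 272 169 [0.5678 0.0411 0.046 ]
top tube_mouth 0.5 178 137 [0.676  0.3516 0.046 ]
top case_base_centre 0.57 212 177 [0.5451 0.238  0.04  ]
top case_large_centre 0.89 379 2
[... 942 characters left out ...]
1.14102165e+00,  2.86237637e-01,  1.57667990e+00,  4.64678939e-05,
        1.27860832e+00, -1.49998261e-01]), 'dq': array([-1.08210064e-03,  5.72757887e-04, -3.88256266e-04, -6.43358980e-04,
        1.99776529e-03,  6.40293770e-05]), 'joint_efforts': array([-4.55220697e-04, -4.05862463e+01, -2.92903626e+01, -1.09574472e-05,
        1.92526340e-04,  1.73595078e-05]), 'eef_pos': array([0.18635247, 0.64876092, 0.23137739]), 'tcp_rot': array([ 1.39439041e-01,  9.90230656e-01,  3.83677843e-05, -1.17734743e-05]), 'contact_force': array([ 0.06772609, -0.89938644,  0.54661353]), 'wrist_torque': array([-0.0393282 , -0.02701337, -0.03269381]), 'finger_force': 0.0, 'opening': 0.9997488429323313} 0.0187
```

```bash
python3 -c "
import cv2
a=cv2.imread('pics/top0.png')
cv2.imwrite('pics/t1.png',cv2.resize(a[60:330,130:530],None,fx=2,fy=2,interpolation=3))"
```

```text
(no output)
```

View pics/t1.png

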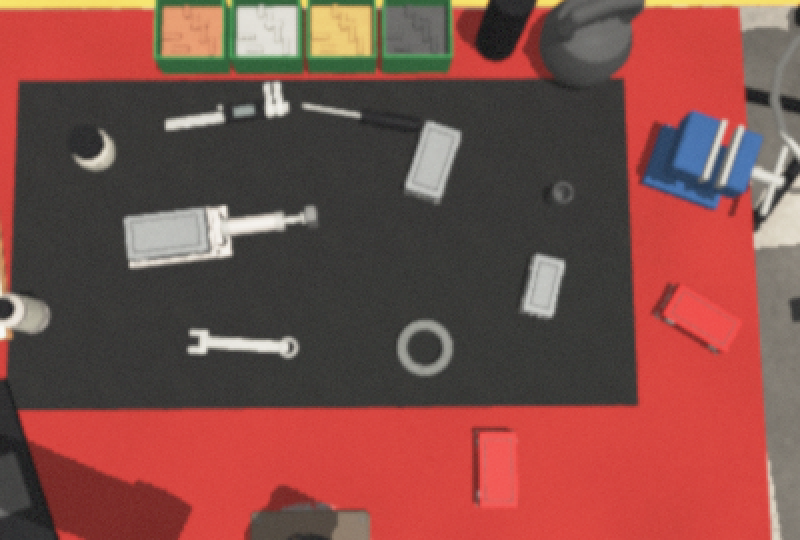

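View pics/scene0.png

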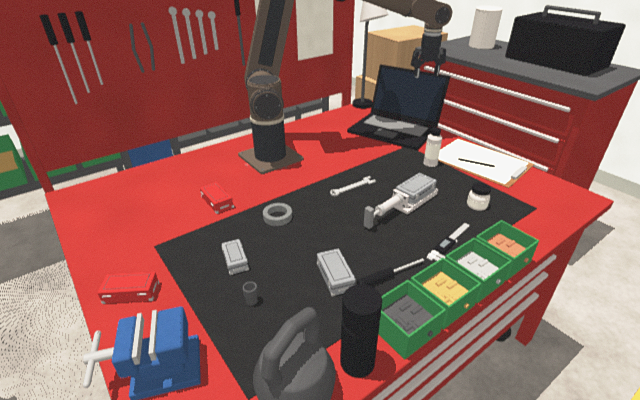

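The grey cases are the real ones: large at top px (346,140), small at (401,203). The red ones are at crop (688,318) and (497,468). The sled is at (212,177), with its grip pointing right. I'll fly over the sled first with the wrist camera.

```bash
python3 -m handwheel '[[[0.085,-0.03,-0.024,0,0],[0.085,-0.03,-0.024,0,0],[0.085,-0.03,-0.024,0,0],[0.085,-0.03,-0.024,0,0],[0.085,-0.03,-0.024,0,0],[0.085,-0.03,-0.024,0,0],[0.085,-0.03,-0.024,0,0],[0.085,-0.03,-0.024,0,0],[0.085,-0.03,-0.024,0,0],[0.085,-0.03,-0.024,0,0],[0.085,-0.03,-0.024,0,0],[0.085,-0.03,-0.024,0,0]]]' 40
python3 -m handwheel '[[[0.085,-0.03,-0.024,0,0],[0.085,-0.03,-0.024,0,0],[0.085,-0.03,-0.024,0,0],[0.085,-0.03,-0.024,0,0],[0.085,0,0,0,0],[0.085,0,0,0,0],[0.085,0,0,0,0]]]'
cat > m.py <<'E'
from h import *
def run(names,tag=None):
    st=get_state(); im=viewer.read_camera("wrist")
    if tag: cv2.imwrite(f"pics/{tag}.png",im)
    Z={"sled":.003,"tube_mouth":.046,"case_base_centre":.040,"case_large_centre":.023,"case_small_centre":.020,"grip_centre":.046}
    T={"case_base_centre":.061,"case_large_centre":.043,"case_small_centre":.037}
    print("tcp",st["eef_pos"].round(4),"yaw y",np.degrees(np.arctan2(*R.from_quat(st["tcp_rot"]).as_matrix()[[1,0],1])).round(2))
    for n in names:
        for r in viewer.pinpoint("wrist",n)[:2]:
            u,v=r["xy"][0]*640,r["xy"][1]*400
            print(n,round(r["confidence"],2),round(u),round(v),at("wrist",u,v,Z[n],st).round(4))
        if n in T:
            for r in viewer.outline_of("wrist",n)[:2]:
                c=max(cv2.findContours(r["mask"].astype(np.uint8),0,2)[0],key=cv2.contourArea)[:,0]
                P=np.array([at("wrist",u,v,T[n],st)[:2] for u,v in c],np.float32)
                (cx,cy),sz,_=q=cv2.minAreaRect(P); b=cv2.boxPoints(q); e=[b[1]-b[0],b[2]-b[1]]
                d=max(e,key=np.linalg.norm)
                print("  rect",round(r["confidence"],2),round(cx,4),round(cy,4),np.round(sz,3),"ang",(np.degrees(np.arctan2(d[1],d[0]))%180).round(1))
E
python3 -c "
from m import *
run(['sled','tube_mouth','case_base_centre','grip_centre'],'w1')"
```

```text
time: 1.75
eef_pos: [0.4536, 0.2709, 0.2317]
tcp_rot: [0.139, 0.99, 0.0, 0.0]
contact_force: [-0.2, 1.1, 0.4]
opening: 0.994
finger_force: 0.0
time: 2.33
eef_pos: [0.5414, 0.1472, 0.2312]
tcp_rot: [0.14, 0.99, 0.0, -0.0]
contact_force: [-0.0, -0.2, 0.6]
opening: 0.996
finger_force: 0.0
tcp [0.5414 0.1472 0.2312] yaw y 73.93
tube_mouth 0.9 213 224 [0.5665 0.04   0.046 ]
case_base_centre 0.58 396 148 [0.5434 0.2306 0.04  ]
  rect 0.6 0.5394 0.2287 [0.075 0.13 ] ang 96.6
  rect 0.47 0.566 0.0058 [0.029 0.067] ang 115.4
grip_centre 0.8 175 237 [ 0.5685 -0.0014  0.046 ]
```

View pics/w1.png

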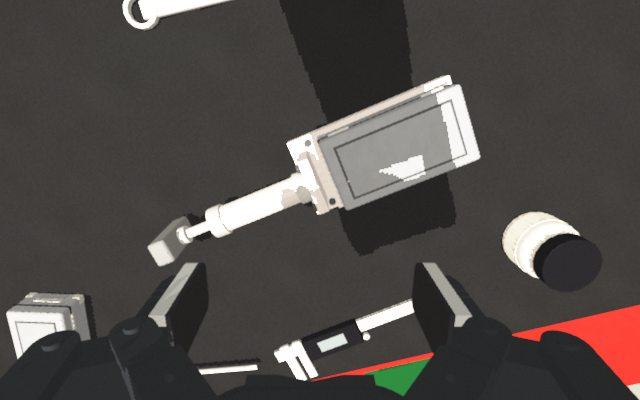

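Base case lid corners are about (318,139), (460,84), (480,158), (343,210). The tube mouth is at (213,224) and the grip at (175,237). I'll check these corners while moving toward the large case.

```bash
python3 -c "
from h import *
P=np.array([at('wrist',u,v,.061) for u,v in [(318,139),(460,84),(480,158),(343,210)]])
print(P.round(4),P.mean(0));d=P[1]+P[2]-P[0]-P[3];print(np.degrees(np.arctan2(d[1],d[0])),np.linalg.norm(d)/2,np.linalg.norm(P[0]-P[3]))
Q=R.from_quat(get_state()['tcp_rot']).as_matrix();print(Q.T@[.65-.5414,-.17-.1472,0])"
python3 -m handwheel '[[[0.085,-0.016,-0.023,0,0],[0.085,-0.016,-0.023,0,0],[0.085,-0.016,-0.023,0,0],[0.085,-0.016,-0.023,0,0],[0.085,-0.016,-0.023,0,0],[0.085,-0.016,-0.023,0,0],[0.085,-0.016,-0.023,0,0],[0.085,-0.016,-0.023,0,0],[0.085,-0.016,-0.023,0,0],[0.085,-0.016,-0.023,0,0],[0.085,-0.016,-0.023,0,0],[0.085,-0.016,-0.022,0,0]]]'
python3 -m handwheel '[[[0.085,0,0,0,0],[0.085,0,0,0,0],[0.085,0,0,0,0]]]'
python3 -c "
from m import *
run(['case_large_centre','case_small_centre'],'w2')"
```

```text
[[0.5119 0.1637 0.061 ]
 [0.5004 0.2904 0.061 ]
 [0.5679 0.2979 0.061 ]
 [0.5819 0.1684 0.061 ]] [0.54052902 0.23009925 0.061     ]
95.69828393969618 0.1287504044708517 0.07016321539367984
[-1.91492322e-01 -2.75209902e-01 -7.20854568e-06]
time: 3.63
eef_pos: [0.6506, -0.1709, 0.2313]
tcp_rot: [0.139, 0.99, -0.0, -0.0]
contact_force: [0.6, 0.6, -0.3]
opening: 0.996
finger_force: 0.0
time: 3.88
eef_pos: [0.6501, -0.1692, 0.2311]
tcp_rot: [0.139, 0.99, 0.0, -0.0]
contact_force: [0.2, -0.1, -0.3]
opening: 0.993
finger_force: 0.0
tcp [ 0.6501 -0.1692  0.2311] yaw y 74.0
  rect 0.66 0.6644 -0.204 [0.064 0.124] ang 161.7
case_small_centre 0.63 27 28 [ 0.4579 -0.3802  0.02  ]
  rect 0.68 0.4747 -0.3747 [0.066 0.068] ang 164.0
```

View pics/w2.png

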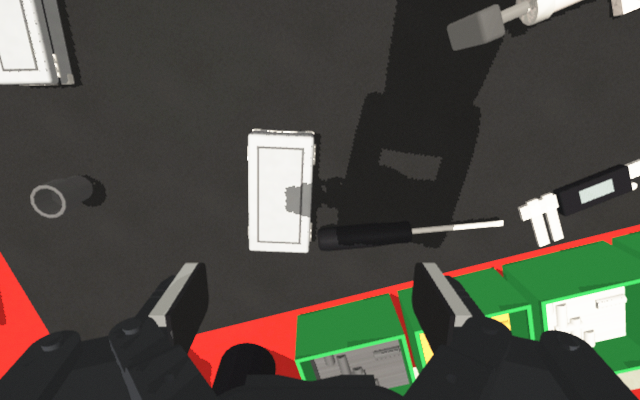

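The large case lid corners are (249,134), (314,137), (309,252), (248,249). The screwdriver handle tip at (320,237) is close to its right far end, so I'll grasp about 12 mm toward the robot from the centre.

```bash
cat >> h.py <<'E'
def box(cs,z):
    P=np.array([at('wrist',u,v,z) for u,v in cs]); d=P[1]+P[2]-P[0]-P[3]
    print(P.mean(0).round(4),'ang',np.degrees(np.arctan2(d[1],d[0])).round(2),'len',np.linalg.norm(d)/2,'wid',np.linalg.norm(P[0]-P[3]+P[1]-P[2])/2); return P.mean(0)
def to(x,y,z,yaw=None):
    s=get_state();Q=R.from_quat(s['tcp_rot']).as_matrix();y0=np.degrees(np.arctan2(Q[1,1],Q[0,1]))
    print('shift mm',(1e3*Q.T@(np.array([x,y,z])-s['eef_pos'])).round(1),'yaw y',y0.round(2), 'q',s['qpos'].round(2))
    if yaw is not None: print('spin (tool z down)',-(yaw-y0))
E
python3 -c "
from h import *
c=box([(314,137),(309,252),(248,249),(249,134)],.043)
c2=box([(314,137),(309,252),(248,249),(249,134)],.041)
x=np.array([.957,-.29,0]);g=c-.012*x;to(g[0],g[1],.011)"
```

```text
[ 0.6667 -0.2042  0.043 ] ang -18.86 len 0.11719950885512903 wid 0.06128142390697428
[ 0.6672 -0.2046  0.041 ] ang -18.86 len 0.1179073917790791 wid 0.06165156260433613
shift mm [-13.5 -29.2 220.6] yaw y 74.05 q [-0.41  0.28  1.59  0.    1.28 -1.7 ]
```

```bash

python3 -m handwheel '[[[0.085,-0.007,-0.0145,0,1.3],[0.085,-0.0065,-0.0145,0,1.2],[0.085,0,0,0.02,0],[0.085,0,0,0.02,0],[0.085,0,0,0.02,0],[0.085,0,0,0.02,0],[0.085,0,0,0.02,0],[0.085,0,0,0.02,0],[0.085,0,0,0.02,0],[0.085,0,0,0.01,0],[0.085,0,0,0,0],[0.085,0,0,0,0]]]'
python3 -c "
from m import *
run([],'w3')
to(.6555,-.2007,.011)"
```

```text
time: 5.13
eef_pos: [0.6548, -0.2027, 0.0811]
tcp_rot: [0.162, 0.987, 0.0, -0.0]
contact_force: [-0.2, -0.4, 1.0]
opening: 0.992
finger_force: 0.0
tcp [ 0.6548 -0.2027  0.0811] yaw y 71.41
shift mm [ 0.9  2.  71.4] yaw y 71.43 q [-0.45  0.45  1.65 -0.    1.04 -1.69]
```

View pics/w3.png

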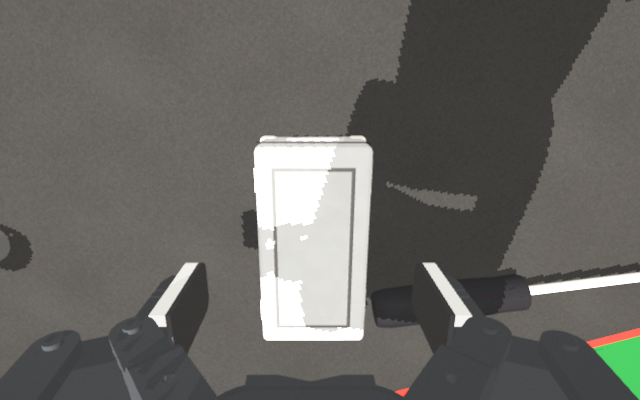

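The case sits between the fingers, with lid corners (256,146), (371,146), (363,340), (263,340). The screwdriver handle tip is at (372,308).

```bash
python3 -c "
from h import *
c=box([(371,146),(363,340),(263,340),(256,146)],.043)
Q=R.from_quat(get_state()['tcp_rot']).as_matrix();t=get_state()['eef_pos']
print('case centre in tool',Q.T@(c-t))
for p in [(372,295),(372,310),(376,325)]: print('scr in tool',(Q.T@(at('wrist',*p,.018)-t)).round(4))
"
```

```text
[ 0.6676 -0.2052  0.043 ] ang -18.57 len 0.11961391339567495 wid 0.060202690928675605
case centre in tool [-0.01208775  0.00160092  0.03942085]
scr in tool [-0.0563  0.0412  0.0645]
scr in tool [-0.068   0.0418  0.0645]
scr in tool [-0.08    0.0452  0.0645]
```

```bash

python3 -m handwheel '[[[0.085,-0.01,0.0015,0.01,0],[0.085,0,0,0.02,0],[0.085,0,0,0.02,0],[0.085,0,0,0.015,0],[0.085,0,0,0.005,0],[0.05,0,0,0,0],[0.05,0,0,0,0],[0.05,0,0,0,0],[0.05,0,0,0,0],[0.05,0,0,0,0],[0.05,0,0,0,0]]]' 70
python3 -m handwheel '[[[0.05,0,0,0,0],[0.05,0,0,0,0],[0.05,0,0,-0.01,0],[0.05,0,0,-0.02,0],[0.05,0,0,-0.03,0],[0.05,0,0,-0.03,0],[0.05,0,0,-0.03,0],[0.05,0,0,-0.03,0],[0.05,0,0,-0.03,0],[0.05,0,0,0,0],[0.05,0,0,0,0],[0.05,0,0,0,0]]]'
python3 -c "
from m import *
run([],'w4')
to(.5415,.230,.221,5.9)"
```

```text
time: 6.1
eef_pos: [0.6658, -0.2043, 0.013]
tcp_rot: [0.161, 0.987, -0.001, 0.001]
contact_force: [0.2, -0.8, 2.9]
opening: 0.711
finger_force: 82.5
time: 7.1
eef_pos: [0.6626, -0.2023, 0.1867]
tcp_rot: [0.161, 0.987, 0.001, -0.004]
contact_force: [-1.5, -0.1, -9.7]
opening: 0.715
finger_force: 81.6
tcp [ 0.6626 -0.2023  0.1867] yaw y 71.47
shift mm [252.2 371.5 -32.4] yaw y 71.47 q [-0.44  0.36  1.56  0.    1.22 -1.69]
spin (tool z down) 65.56840816118084
```

View pics/w4.png

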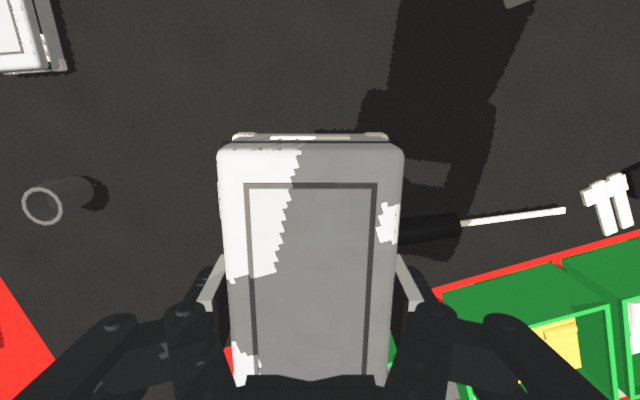

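The case is held square, with lid near corners (218,150) and (405,150). Now I'll carry it over and turn it.

```bash
python3 -c "
from h import *
st=get_state();Q=R.from_quat(st['tcp_rot']).as_matrix()
o=0
for p in [(218,152),(405,152)]:
    o_,d=ray('wrist',*p);o=Q.T@(o_-st['eef_pos']);d=Q.T@d
    print((o+d*(-.030-o[2])/d[2]).round(4))
"
python3 -m handwheel '[[[0.05,0.011,0.016,0,0],[0.05,0.021,0.031,0,0],[0.05,0.021,0.031,0,0],[0.05,0.021,0.031,0,0],[0.05,0.021,0.031,0,0],[0.05,0.021,0.031,0,0],[0.05,0.021,0.031,0,0],[0.05,0.021,0.031,0,0],[0.05,0.021,0.031,0,0],[0.05,0.021,0.031,0,0],[0.05,0.021,0.031,0,0],[0.05,0.021,0.031,0,0]]]'
python3 -m handwheel '[[[0.05,0.01,0.015,0,3],[0.05,0,0,0,6.5],[0.05,0,0,0,6.5],[0.05,0,0,0,6.5],[0.05,0,0,0,6.5],[0.05,0,0,0,6.5],[0.05,0,0,0,6.5],[0.05,0,0,0,6.5],[0.05,0,0,0,6.5],[0.05,0,0,0,6.5],[0.05,0,0,0,4],[0.05,0,0,0,0]]]'
python3 -m handwheel '[[[0.05,0,0,0,0],[0.05,0,0,0,0],[0.05,0,0,0,0]]]'
python3 -c "
from h import *
to(.5415,.230,.221,5.9)"
```

```text
[ 0.0572 -0.0296 -0.03  ]
[ 0.0572  0.03   -0.03  ]
time: 8.15
eef_pos: [0.5459, 0.2131, 0.1873]
tcp_rot: [0.161, 0.987, -0.001, -0.003]
contact_force: [0.9, 0.5, -8.7]
opening: 0.71
finger_force: 81.4
time: 9.15
eef_pos: [0.542, 0.2288, 0.1874]
tcp_rot: [0.67, 0.743, -0.003, -0.002]
contact_force: [1.3, -0.1, -8.2]
opening: 0.71
finger_force: 81.4
time: 9.4
eef_pos: [0.5436, 0.2291, 0.1902]
tcp_rot: [0.669, 0.743, -0.001, -0.001]
contact_force: [-0.4, 0.4, -8.1]
opening: 0.708
finger_force: 81.4
shift mm [  1.1  -2.  -30.8] yaw y 6.03 q [0.23 0.14 1.83 0.   1.18 0.12]
spin (tool z down) 0.12859380224227568
```

```bash

python3 -m handwheel '[[[0.05,0.004,-0.0015,0.005,0],[0.05,0,0,0.015,0],[0.05,0,0,0.015,0],[0.05,0,0,0.015,0],[0.05,0,0,0.015,0],[0.05,0,0,0.015,0],[0.05,0,0,0.015,0],[0.05,0,0,0.005,0],[0.05,0,0,0,0],[0.05,0,0,0,0],[0.05,0,0,0,0]]]'
python3 -c "
from m import *
run([],'w5');to(.542,.233,.071,6.1)"
```

```text
time: 10.32
eef_pos: [0.5432, 0.2334, 0.0927]
tcp_rot: [0.669, 0.743, 0.001, 0.001]
contact_force: [-0.4, -0.8, -8.8]
opening: 0.71
finger_force: 81.2
tcp [0.5432 0.2334 0.0927] yaw y 5.98
shift mm [-0.2 -1.4 21.9] yaw y 5.98 q [0.23 0.25 1.89 0.   1.   0.13]
spin (tool z down) -0.12173417598898872
```

View pics/w5.png

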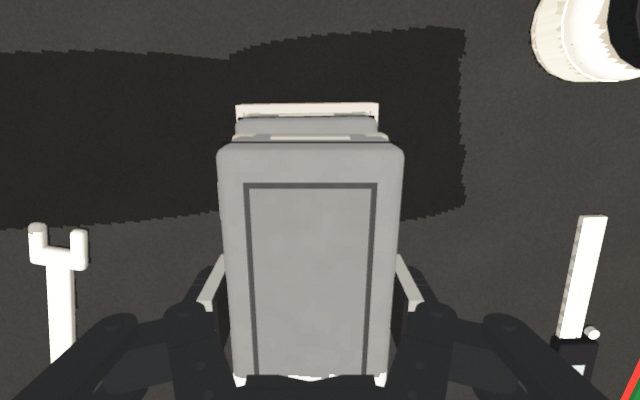

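The deck's far rim at row 104 spans cols 236–379, level with the held case, so the yaw is right. The base case's far lid edge is near row 120. The sled centre lies about 1.5 mm toward tool −y.

```bash
python3 -c "
from h import *
st=get_state();Q=R.from_quat(st['tcp_rot']).as_matrix()
for p,z,l in [((307,104),.022,83),((307,118),.061,65),((307,121),.061,65),((311,152),.123,60)]:
    print(l,(1e3*Q.T@(at('wrist',*p,z)-st['eef_pos'])).round(1))
"
python3 -m handwheel '[[[0.05,0,-0.0015,0.006,0],[0.05,0,0,0.006,0],[0.05,0,0,0.004,0],[0.05,0,0,0.002,0],[0.05,0,0,0.001,0],[0.05,0,0,0,0],[0.05,0,0,0,0]]]'
```

```text
83 [66.7 -1.8 71. ]
65 [62.1 -1.5 32. ]
65 [60.7 -1.5 32. ]
60 [ 56.9   0.2 -30. ]
time: 10.95
eef_pos: [0.5408, 0.2329, 0.0723]
tcp_rot: [0.669, 0.743, 0.0, 0.0]
contact_force: [0.5, 0.5, -7.3]
opening: 0.712
finger_force: 81.6
```

```bash

python3 -m handwheel '[[[0.05,0,0,0.001,0],[0.05,0,0,0.001,0],[0.05,0,0,0,0],[0.05,0,0,0,0]]]'
```

```text
time: 11.28
eef_pos: [0.5411, 0.233, 0.071]
tcp_rot: [0.669, 0.743, 0.0, 0.0]
contact_force: [0.1, 0.5, -5.9]
opening: 0.712
finger_force: 81.6
```

```bash

python3 -m handwheel '[[[0.05,0,0,0.001,0],[0.05,0,0,0,0],[0.05,0,0,0,0]]]' 
python3 -m handwheel '[[[0.068,0,0,0,0],[0.075,0,0,0,0],[0.085,0,0,0,0],[0.085,0,0,0,0],[0.085,0,0,0,0],[0.085,0,0,-0.01,0],[0.085,0,0,-0.02,0],[0.085,0,0,-0.025,0],[0.085,0,0,-0.03,0],[0.085,0,0,-0.03,0],[0.085,0,0,-0.03,0],[0.085,0,0,-0.01,0]]]' 
python3 -c "
from m import *
run(['case_large_centre','tube_mouth','grip_centre','case_base_centre'],'w6')
to(.5,-.3,.231,80)"
```

```text
time: 11.53
eef_pos: [0.5412, 0.233, 0.0709]
tcp_rot: [0.669, 0.743, 0.0, 0.0]
contact_force: [-3.7, -1.6, 4.1]
opening: 0.712
finger_force: 83.0
time: 12.53
eef_pos: [0.5432, 0.2335, 0.2311]
tcp_rot: [0.669, 0.743, 0.004, 0.003]
contact_force: [0.5, -0.3, 1.7]
opening: 0.996
finger_force: 0.0
tcp [0.5432 0.2335 0.2311] yaw y 5.98
case_large_centre 0.79 307 184 [0.5446 0.2148 0.023 ]
  rect 0.7 0.5428 0.2164 [0.078 0.15 ] ang 96.4
  rect 0.36 0.3836 0.1314 [0.16  0.036] ang 87.1
tube_mouth 0.66 308 341 [0.5625 0.0421 0.046 ]
grip_centre 0.9 315 375 [ 0.5755 -0.0031  0.046 ]
case_base_centre 0.27 471 51 [0.674  0.3538 0.04  ]
  rect 0.61 0.5347 0.2938 [0.068 0.007] ang 5.9
shift mm [-525.5  -94.6   -8.7] yaw y 5.97 q [ 0.23  0.11  1.8  -0.    1.24  0.13]
spin (tool z down) -74.03242671616938
```

View pics/w6.png

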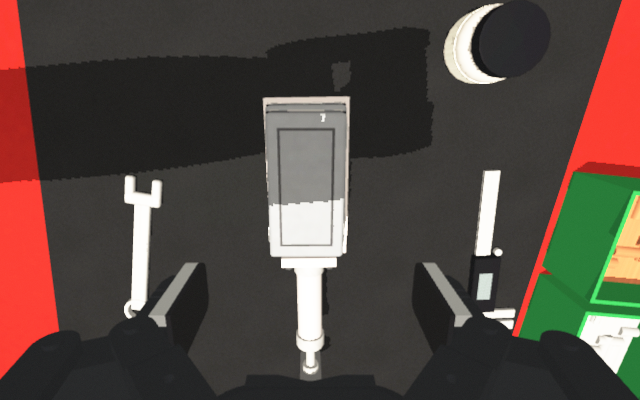

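The large case is seated and centred on the sled, with lid corners (268,112), (346,112), (342,256), (271,256) and the deck edges symmetric at 264 and 350. Next is the small case.

```bash
python3 -c "
from h import *
box([(271,256),(268,112),(346,112),(342,256)],.101)
print(at('wrist',310,374,.079))"
python3 -m handwheel '[[[0.085,-0.036,-0.0085,0,0],[0.085,-0.036,-0.0085,0,0],[0.085,-0.036,-0.0085,0,0],[0.085,-0.036,-0.0085,0,0],[0.085,-0.036,-0.0085,0,0],[0.085,-0.036,-0.0085,0,0],[0.085,-0.036,-0.0085,0,0],[0.085,-0.036,-0.0085,0,0],[0.085,-0.036,-0.0085,0,0],[0.085,-0.036,-0.0085,0,0],[0.085,-0.036,-0.0085,0,0],[0.085,-0.036,-0.0085,0,0]]]'
python3 -m handwheel '[[[0.085,-0.036,-0.0085,0,0],[0.085,-0.036,-0.0085,0,0],[0.085,-0.036,-0.0085,0,0],[0.085,-0.036,-0.0085,0,0],[0.085,0,0,0,-7],[0.085,0,0,0,-7],[0.085,0,0,0,-7],[0.085,0,0,0,-7],[0.085,0,0,0,-7],[0.085,0,0,0,-7],[0.085,0,0,0,-7],[0.085,0,0,0,-7]]]'
python3 -m handwheel '[[[0.085,0,0,0,-7],[0.085,0,0,0,-7],[0.085,0,0,0,-4],[0.085,0,0,0,0],[0.085,0,0,0,0]]]'
python3 -c "
from m import *
run(['case_small_centre'],'w7')
to(.455,-.38,.231,80)"
```

```text
[0.5361 0.2334 0.101 ] ang 95.59 len 0.11478649368290626 wid 0.05713067933982209
[0.55915731 0.03598118 0.079     ]
time: 13.88
eef_pos: [0.4829, -0.2087, 0.2226]
tcp_rot: [0.669, 0.743, -0.0, -0.001]
contact_force: [0.5, 0.7, 0.1]
opening: 0.997
finger_force: 0.0
time: 14.88
eef_pos: [0.4647, -0.3536, 0.2221]
tcp_rot: [0.239, 0.971, 0.001, -0.002]
contact_force: [0.6, -0.1, -0.5]
opening: 0.997
finger_force: 0.0
time: 15.3
eef_pos: [0.4649, -0.3537, 0.2227]
tcp_rot: [0.088, 0.996, 0.001, -0.001]
contact_force: [-0.1, -0.2, 0.1]
opening: 1.0
finger_force: 0.0
tcp [ 0.4649 -0.3537  0.2227] yaw y 79.85
case_small_centre 0.84 280 167 [ 0.459  -0.3825  0.02  ]
  rect 0.83 0.4555 -0.3823 [0.052 0.098] ang 165.3
  rect 0.57 0.3738 -0.1984 [0.092 0.055] ang 79.8
shift mm [  5.4 -27.4  -7.4] yaw y 79.9 q [-0.82  0.1   1.81 -0.    1.24 -2.22]
spin (tool z down) -0.10328395576402727
```

View pics/w7.png

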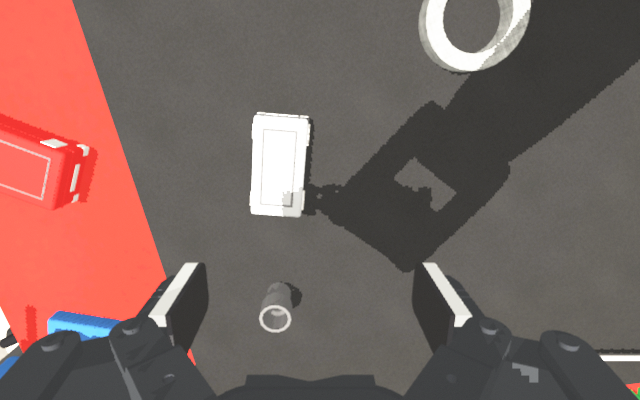

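The small case lid corners are (254,115), (309,118), (303,216), (250,214). The socket at (275,310) is clear of the fingers.

```bash
python3 -c "
from h import *
c=box([(309,118),(303,216),(250,214),(254,115)],.037)
to(c[0],c[1],.009,76)"
```

```text
[ 0.457  -0.3823  0.037 ] ang -14.48 len 0.09518904750478882 wid 0.05098032983853478
shift mm [  2.9 -29.5 214.6] yaw y 79.9 q [-0.82  0.1   1.81 -0.    1.24 -2.22]
spin (tool z down) 3.8967160442359727
```

```bash

python3 -m handwheel '[[[0.085,0.0015,-0.015,0,0],[0.085,0.0015,-0.0145,0,0],[0.085,0,0,0.02,4.6],[0.085,0,0,0.02,0],[0.085,0,0,0.02,0],[0.085,0,0,0.02,0],[0.085,0,0,0.02,0],[0.085,0,0,0.02,0],[0.085,0,0,0.02,0],[0.085,0,0,0.01,0],[0.085,0,0,0,0],[0.085,0,0,0,0]]]'
python3 -c "
from m import *
run([],'w8')
to(.457,-.3823,.009,75.5)"
```

```text
time: 16.45
eef_pos: [0.457, -0.3834, 0.0742]
tcp_rot: [0.128, 0.992, 0.0, -0.0]
contact_force: [-0.0, 0.0, 0.4]
opening: 0.996
finger_force: 0.0
tcp [ 0.457  -0.3834  0.0742] yaw y 75.32
shift mm [ 1.   1.4 66.3] yaw y 75.34 q [-0.87  0.29  1.88 -0.    0.97 -2.18]
spin (tool z down) -0.1640800941472662
```

View pics/w8.png

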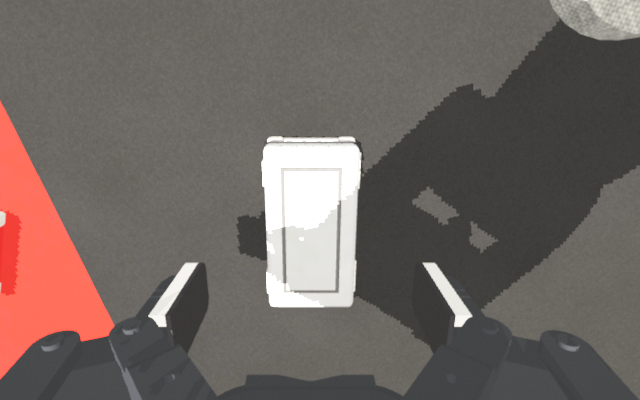

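The case is centred between the fingers, with lid corners (264,144), (360,144), (355,306), (268,306). I'll measure that and grasp. All 10 views are used, so from here it's numbers only.

```bash
python3 -c "
from h import *
c=box([(360,144),(355,306),(268,306),(264,144)],.037)
st=get_state();Q=R.from_quat(st['tcp_rot']).as_matrix();print(Q.T@(c-st['eef_pos']))"
python3 -m handwheel '[[[0.085,0,0,0.02,0],[0.085,0,0,0.02,0],[0.085,0,0,0.018,0],[0.085,0,0,0.008,0],[0.085,0,0,0,0],[0.085,0,0,0,0]]]'
```

```text
[ 0.4568 -0.3829  0.037 ] ang -14.77 len 0.09574409394467748 wid 0.050087604043980744
[0.0010627  0.00073919 0.03829773]
time: 17.0
eef_pos: [0.4578, -0.3834, 0.0094]
tcp_rot: [0.127, 0.992, -0.001, 0.001]
contact_force: [0.3, 1.4, 0.5]
opening: 1.0
finger_force: 0.0
```

```bash

python3 -m handwheel '[[[0.04,0,0,0,0],[0.04,0,0,0,0],[0.04,0,0,0,0],[0.04,0,0,0,0],[0.04,0,0,0,0],[0.04,0,0,0,0],[0.04,0,0,0,0],[0.04,0,0,0,0]]]' 60
python3 -m handwheel '[[[0.04,0,0,-0.01,0],[0.04,0,0,-0.02,0],[0.04,0,0,-0.03,0],[0.04,0,0,-0.03,0],[0.04,0,0,-0.03,0],[0.04,0,0,-0.03,0],[0.04,0,0,-0.03,0],[0.04,0,0,-0.03,0],[0.04,0,0,-0.02,0],[0.04,0,0,0,0],[0.04,0,0,0,0],[0.04,0,0,0,0]]]'
python3 -c "
from m import *
run([],'w9')
to(.5415,.230,.22,6)
st=get_state();Q=R.from_quat(st['tcp_rot']).as_matrix()
m=viewer.outline_of('wrist','case_small_centre')
for r in m[:2]:
    M=r['mask'];ys,xs=np.where(M);print(r['confidence'],xs.min(),xs.max(),ys.min(),ys.max())
    for y in range(ys.min(),ys.min()+45,3):
        w=np.where(M[y])[0];p=w.mean() if len(w) else 310
        o,d=ray('wrist',p,y,st);o=Q.T@(o-st['eef_pos']);d=Q.T@d
        print(y,w.min() if len(w) else 0,w.max() if len(w) else 0,(1e3*(o+d*(-.028-o[2])/d[2])).round(1))
"
```

```text
time: 17.67
eef_pos: [0.4581, -0.3834, 0.01]
tcp_rot: [0.127, 0.992, -0.001, 0.001]
contact_force: [-0.9, 1.3, 6.1]
opening: 0.571
finger_force: 66.5
time: 18.67
eef_pos: [0.456, -0.3813, 0.235]
tcp_rot: [0.127, 0.992, 0.002, -0.002]
contact_force: [-0.0, 0.4, -6.7]
opening: 0.578
finger_force: 65.3
tcp [ 0.456  -0.3813  0.235 ] yaw y 75.37
shift mm [ 71.5 612.9  17.2] yaw y 75.37 q [-0.87  0.11  1.77 -0.    1.26 -2.18]
spin (tool z down) 69.36784669940093
0.9 236 382 155 381
155 351 367 [ 55.8  15.7 -28. ]
158 249 371 [ 54.9  -0.2 -28. ]
161 247 373 [ 53.9  -0.2 -28. ]
164 246 373 [ 52.9  -0.4 -28. ]
167 240 378 [ 51.9  -0.6 -28. ]
170 240 379 [ 50.8  -0.4 -28. ]
173 240 379 [ 49.8  -0.4 -28. ]
176 239 379 [ 48.8  -0.6 -28. ]
179 238 381 [ 47.8  -0.4 -28. ]
182 237 382 [ 46.8  -0.4 -28. ]
185 237 382 [ 45.7  -0.4 -28. ]
188 237 382 [ 44.7  -0.4 -28. ]
191 237 382 [ 43.6  -0.4 -28. ]
194 237 382 [ 42.6  -0.4 -28. ]
197 236 381 [ 41.5  -0.8 -28. ]
```

```bash

python3 -m handwheel '[[[0.04,0.002,0.018,0,0],[0.04,0.0042,0.035,0,0],[0.04,0.0042,0.035,0,0],[0.04,0.0042,0.035,0,0],[0.04,0.0042,0.035,0,0],[0.04,0.0042,0.035,0,0],[0.04,0.0042,0.035,0,0],[0.04,0.0042,0.035,0,0],[0.04,0.0042,0.035,0,0],[0.04,0.0042,0.035,0,0],[0.04,0.0042,0.035,0,0],[0.04,0.0042,0.035,0,0]]]'
python3 -m handwheel '[[[0.04,0.0042,0.035,0,0],[0.04,0.0042,0.035,0,0],[0.04,0.0042,0.035,0,0],[0.04,0.0042,0.035,0,0],[0.04,0.0042,0.035,0,3],[0.04,0.001,0.018,0,5],[0.04,0,0,0,6.5],[0.04,0,0,0,6.5],[0.04,0,0,0,6.5],[0.04,0,0,0,6.5],[0.04,0,0,0,6.5],[0.04,0,0,0,6.5]]]'
python3 -m handwheel '[[[0.04,0,0,0,6.5],[0.04,0,0,0,6.5],[0.04,0,0,0,6.5],[0.04,0,0,0,2.9],[0.04,0,0,0,0],[0.04,0,0,0,0],[0.04,0,0,0,0]]]'
python3 -c "
from h import *
to(.5417,.228,.108,6)"
```

```text
time: 19.77
eef_pos: [0.5112, 0.0218, 0.2366]
tcp_rot: [0.127, 0.992, 0.0, -0.001]
contact_force: [0.6, 0.1, -5.9]
opening: 0.575
finger_force: 65.2
time: 20.77
eef_pos: [0.5394, 0.2118, 0.2361]
tcp_rot: [0.515, 0.857, -0.001, -0.002]
contact_force: [-0.0, 0.2, -7.1]
opening: 0.571
finger_force: 65.3
time: 21.35
eef_pos: [0.5402, 0.2116, 0.2373]
tcp_rot: [0.669, 0.743, -0.001, -0.001]
contact_force: [-0.5, -0.1, -5.5]
opening: 0.578
finger_force: 65.3
shift mm [ 16.1   3.5 129.3] yaw y 6.05 q [0.2  0.08 1.81 0.   1.26 0.09]
spin (tool z down) 0.04897829048350921
```

```bash

python3 -m handwheel '[[[0.04,0.008,0.0015,0,0],[0.04,0.008,0.001,0.01,0],[0.04,0,0,0.015,0],[0.04,0,0,0.015,0],[0.04,0,0,0.015,0],[0.04,0,0,0.015,0],[0.04,0,0,0.015,0],[0.04,0,0,0.012,0],[0.04,0,0,0.005,0],[0.04,0,0,0,0],[0.04,0,0,0,0],[0.04,0,0,0,0]]]'
python3 -c "
from m import *
run([],'w10')
to(.5417,.228,.108,6)
st=get_state();Q=R.from_quat(st['tcp_rot']).as_matrix()
def tl(u,v,z):
    return (1e3*Q.T@(at('wrist',u,v,z,st)-st['eef_pos'])).round(1)[:2]
for n in('case_small_centre','case_large_centre','case_base_centre'):
  for r in viewer.outline_of('wrist',n)[:2]:
    ys,xs=np.where(r['mask']);print(n,round(r['confidence'],2),xs.min(),xs.max(),ys.min(),ys.max())
im=cv2.imread('pics/w10.png',0)
print('col310',im[60:190:2,300:320].mean(1).round().astype(int))
for y in range(70,150,8):
  g=im[y,200:420].astype(int);d=np.abs(np.diff(g));i=np.where(d>25)[0]+200;print(y,i[:4],i[-4:])
"
```

```text
time: 22.35
eef_pos: [0.5425, 0.228, 0.1375]
tcp_rot: [0.669, 0.743, 0.001, 0.001]
contact_force: [0.5, -0.5, -6.4]
opening: 0.573
finger_force: 65.2
tcp [0.5425 0.228  0.1375] yaw y 5.98
shift mm [ 0.1 -1.  29.8] yaw y 5.97 q [0.23 0.19 1.87 0.   1.08 0.12]
spin (tool z down) -0.028362727805355092
case_small_centre 0.71 236 382 156 381
case_large_centre 0.67 247 369 110 157
case_large_centre 0.66 236 382 156 380
case_base_centre 0.55 251 365 101 112
col310 [ 47  47  46  47  47  47  46  46  46  46  46  46  46  46  46  46 127 244
 244 243 232 147 174 186 188 212 182 162 179 188 191 192 192 192 192 192
 192 192 191 128 101 161 183 183 183 183 183 183 178 179 190 227 183  90
 139 165 165 195 216 223 221 207 204 201 192]
70 [] []
78 [] []
86 [] []
94 [248 249 367 368] [249 367 368 369]
102 [249 255 285 361] [363 364 367 368]
110 [249 250 365 367] [250 365 367 368]
118 [247 248 321 330] [321 330 368 369]
126 [246 247 319 328] [319 328 369 370]
134 [246 247 369 370] [246 247 369 370]
142 [246 264 268 347] [352 368 369 370]
```

```bash
python3 -c "
from h import *
st=get_state();Q=R.from_quat(st['tcp_rot']).as_matrix()
for v in (106,110,113,116): print(v,(1e3*Q.T@(at('wrist',308,v,.101,st)-st['eef_pos'])).round(1))
"
python3 -m handwheel '[[[0.04,0,-0.0007,0.008,0],[0.04,0,0,0.008,0],[0.04,0,0,0.005,0],[0.04,0,0,0.003,0],[0.04,0,0,0.001,0],[0.04,0,0,0,0],[0.04,0,0,0,0]]]'
```

```text
106 [67.5 -1.1 36.4]
110 [65.6 -1.1 36.4]
113 [64.2 -1.1 36.4]
116 [62.7 -1.1 36.4]
time: 23.13
eef_pos: [0.5411, 0.2276, 0.1114]
tcp_rot: [0.669, 0.743, 0.0, 0.0]
contact_force: [0.6, 0.0, -6.0]
opening: 0.575
finger_force: 65.4
```

```bash

python3 -m handwheel '[[[0.04,0.001,0,0.001,0],[0.04,0,0,0.001,0],[0.04,0,0,0.001,0],[0.04,0,0,0,0],[0.04,0,0,0,0]]]'
```

```text
time: 23.55
eef_pos: [0.5408, 0.2286, 0.1083]
tcp_rot: [0.669, 0.743, -0.0, -0.0]
contact_force: [0.4, -0.3, -5.8]
opening: 0.575
finger_force: 65.4
```

```bash

python3 -m handwheel '[[[0.04,0,0,0.001,0],[0.04,0,0,0,0],[0.04,0,0,0,0]]]'
python3 -m handwheel '[[[0.04,0,0,0.0005,0],[0.04,0,0,0,0],[0.04,0,0,0,0]]]'
```

```text
time: 23.8
eef_pos: [0.541, 0.2287, 0.108]
tcp_rot: [0.669, 0.743, 0.0, 0.0]
contact_force: [-0.9, 0.1, -1.3]
opening: 0.573
finger_force: 65.6
time: 24.05
eef_pos: [0.541, 0.2287, 0.108]
tcp_rot: [0.669, 0.743, -0.0, 0.0]
contact_force: [-4.2, -0.9, 4.4]
opening: 0.572
finger_force: 66.5
```

```bash

python3 -m handwheel '[[[0.055,0,0,0,0],[0.065,0,0,0,0],[0.085,0,0,0,0],[0.085,0,0,0,0],[0.085,0,0,0,0],[0.085,0,0,-0.01,0],[0.085,0,0,-0.02,0],[0.085,0,0,-0.03,0],[0.085,0,0,-0.03,0],[0.085,0,0,-0.03,0],[0.085,0,0,-0.02,0],[0.085,0,0,0,0]]]' 
python3 -m handwheel '[[[0.085,-0.01,0,0,0],[0.085,-0.03,0,0,0],[0.085,-0.03,0,0,0],[0.085,-0.03,0,0,0],[0.085,-0.03,0,0,0],[0.085,-0.03,0,0,0],[0.085,0,0,0,0],[0.085,0,0,0,0],[0.085,0,0,0,0]]]' 
python3 -c "
from m import *
run(['tube_mouth','grip_centre','sled','case_small_centre','case_large_centre'],'w11')
st=get_state()
for n,z in(('case_small_centre',.135),('case_large_centre',.101),('grip_centre',.079),('tube_mouth',.05)):
  for r in viewer.outline_of('wrist',n)[:2]:
    ys,xs=np.where(r['mask']);print(n,round(r['confidence'],2),xs.min(),xs.max(),ys.min(),ys.max(),at('wrist',(xs.min()+xs.max())/2,(ys.min()+ys.max())/2,z,st))
"
```

```text
time: 25.05
eef_pos: [0.5438, 0.2293, 0.2544]
tcp_rot: [0.669, 0.743, 0.005, 0.004]
contact_force: [0.4, -0.2, 0.7]
opening: 0.996
finger_force: 0.0
time: 25.8
eef_pos: [0.5567, 0.0694, 0.2453]
tcp_rot: [0.67, 0.743, -0.001, -0.001]
contact_force: [0.1, 0.3, 0.9]
opening: 0.997
finger_force: 0.0
tcp [0.5567 0.0694 0.2453] yaw y 5.93
tube_mouth 0.79 316 196 [0.5646 0.0415 0.046 ]
grip_centre 0.95 319 238 [ 0.573  -0.0043  0.046 ]
case_small_centre 0.6 455 297 [ 0.7443 -0.0752  0.02  ]
  rect 0.96 0.5439 0.2033 [0.071 0.028] ang 5.9
  rect 0.86 0.5451 0.1937 [0.077 0.045] ang 5.9
case_small_centre 0.96 272 352 0 35 [0.54618319 0.18839752 0.135     ]
case_large_centre 0.86 269 356 0 56 [0.54690344 0.18701479 0.101     ]
grip_centre 0.95 304 328 202 259 [0.56859501 0.01754688 0.079     ]
```

```bash
python3 -c "
from m import *
st=get_state();im=cv2.imread('pics/w11.png',0)
for y in range(196,266,4): print(y,im[y,296:340:2])
for v in (240,250,259): print(at('wrist',316,v,.079,st))
to(.568,-.004,.039,6)"
```

```text
196 [ 55  56  56 227 243 248 249 251 253 252 252 251 250 248 243 228 210 163
  60  54  53  54]
200 [ 54  56  56  57  74 169 228 243 250 252 251 249 244 226 202 112  63  54
  51  54  53  55]
204 [ 56  55  56  56  54  55  53  54 233 251 253 247 216  28  29  31  33  46
  54  54  54  53]
208 [ 55  55  55  55  54  53  56  53 232 251 253 247 215  32  30  31  30  31
  31  32  45  52]
212 [ 55  55  54  53  55  54  54  54 231 251 253 247 218  31  30  31  32  31
  32  30  33  54]
216 [ 53  53  51  54  55  53  29  30 230 250 253 247 220  31  31  32  31  32
  30  31  29  52]
220 [ 54  54  56  53  52  72  87  94 229 250 253 248 221  94  89  57  31  30
  30  32  38  51]
224 [ 54  56  55  56  57  93 169 164 163 152 238 226 143 159 168  94  31  39
  53  52  54  53]
228 [ 55  56  55  56  53  96 197 242 247 252 253 251 247 219 157  92  61  57
  54  55  56  54]
232 [ 54  55  56  55  60  94  96 116 139 148 154 148 141 118  96  94  69  53
  55  55  55  55]
236 [56 57 53 56 66 93 95 96 95 95 96 95 94 97 95 94 77 54 56 54 52 54]
240 [58 56 56 57 73 94 96 94 94 96 96 94 95 95 96 95 87 54 55 55 56 53]
244 [ 56  58  57  54  82 171 182 180 183 183 184 183 182 182 185 184 148  58
  55  53  54  55]
248 [ 55  58  55  55  75 207 223 222 222 220 220 220 218 218 217 213 175  56
  52  55  55  53]
252 [ 58  55  56  54  74 205 219 219 219 220 219 219 217 216 217 213 174  57
  53  53  55  51]
256 [ 53  55  55  55  65 199 217 215 214 215 214 214 215 214 213 212 188  55
  53  51  55  52]
260 [53 55 52 53 53 52 54 53 52 54 53 53 53 54 53 55 53 54 54 56 54 54]
264 [53 55 56 52 54 55 55 53 52 56 54 53 52 54 53 54 54 53 53 54 53 54]
[0.56966978 0.00736679 0.079     ]
[ 0.57081008 -0.00303127  0.079     ]
[ 0.57185474 -0.01255723  0.079     ]
shift mm [-74.3   2.8 207.9] yaw y 5.99 q [-0.06  0.03  1.84 -0.    1.27 -0.16]
spin (tool z down) -0.011706821147378754
```

```bash

python3 -m handwheel '[[[0.085,-0.025,0.002,0,0],[0.085,-0.025,0.0022,0,0],[0.085,-0.024,0,0.01,0],[0.085,0,0,0.02,0],[0.085,0,0,0.025,0],[0.085,0,0,0.025,0],[0.085,0,0,0.025,0],[0.085,0,0,0.02,0],[0.085,0,0,0.01,0],[0.085,0,0,0,0],[0.085,0,0,0,0],[0.085,0,0,0,0]]]' 
python3 -c "
from m import *
run(['grip_centre'],'w12')
st=get_state();Q=R.from_quat(st['tcp_rot']).as_matrix();im=cv2.imread('pics/w12.png',0)
for r in viewer.outline_of('wrist','grip_centre')[:1]:
    ys,xs=np.where(r['mask']);print(r['confidence'],xs.min(),xs.max(),ys.min(),ys.max())
    u=(xs.min()+xs.max())/2
    for y in range(ys.min(),ys.max()+1,4): print(y,im[y,int(u)],(1e3*Q.T@(at('wrist',u,y,.079,st)-st['eef_pos'])).round(1))
to(.5695,-.0037,.032,6)"
```

```text
time: 27.4
eef_pos: [0.5706, -0.0039, 0.1136]
tcp_rot: [0.669, 0.743, 0.001, 0.001]
contact_force: [-0.8, -0.3, -0.3]
opening: 0.994
finger_force: 0.0
tcp [ 0.5706 -0.0039  0.1136] yaw y 5.97
grip_centre 0.78 309 214 [ 0.5698 -0.0039  0.046 ]
0.64 288 331 147 248
147 231 [47.7 -0.3 34.8]
151 237 [45.7 -0.3 34.8]
155 236 [43.6 -0.3 34.8]
159 236 [41.6 -0.3 34.8]
163 237 [39.5 -0.3 34.8]
167 236 [37.5 -0.3 34.8]
171 236 [35.4 -0.3 34.8]
175 236 [33.3 -0.4 34.8]
179 236 [31.2 -0.4 34.8]
183 236 [29.  -0.4 34.8]
187 235 [26.9 -0.4 34.8]
191 218 [24.7 -0.4 34.8]
195 236 [22.6 -0.4 34.8]
199 236 [20.4 -0.4 34.9]
203 234 [18.2 -0.4 34.9]
207 149 [15.9 -0.4 34.9]
211 151 [13.7 -0.4 34.9]
215 151 [11.4 -0.4 34.9]
219 160 [ 9.2 -0.4 34.9]
223 176 [ 6.9 -0.4 34.9]
227 176 [ 4.6 -0.4 34.9]
231 177 [ 2.3 -0.4 34.9]
235 176 [-0.1 -0.4 34.9]
239 174 [-2.4 -0.4 34.9]
243 174 [-4.8 -0.4 34.9]
247 238 [-7.2 -0.4 34.9]
shift mm [ 0.3 -1.2 81.7] yaw y 5.97 q [-0.18  0.18  1.93 -0.    1.03 -0.29]
spin (tool z down) -0.025150939234095837
```

```bash

python3 -m handwheel '[[[0.085,0,-0.0005,0.015,0],[0.085,0,0,0.02,0],[0.085,0,0,0.02,0],[0.085,0,0,0.016,0],[0.085,0,0,0.01,0],[0.085,0,0,0,0],[0.06,0,0,0,0],[0.04,0,0,0,0],[0.015,0,0,0,0],[0.015,0,0,0,0],[0.015,0,0,0,0],[0.015,0,0,0,0]]]' 60
python3 -m handwheel '[[[0.015,0,0,0,0],[0.015,0,0,0,0],[0.015,0,0,0,0],[0.015,0,0,0,0]]]'
python3 -c "
from h import *
to(.5695,-.0637,.032,6)"
```

```text
time: 28.55
eef_pos: [0.5697, -0.0039, 0.0319]
tcp_rot: [0.669, 0.743, 0.0, 0.001]
contact_force: [-0.9, 0.0, 2.8]
opening: 0.275
finger_force: 60.4
time: 28.88
eef_pos: [0.5697, -0.0039, 0.0319]
tcp_rot: [0.669, 0.743, 0.0, 0.001]
contact_force: [-0.2, 0.2, 6.1]
opening: 0.269
finger_force: 60.8
shift mm [-59.5  -6.4  -0.1] yaw y 6.0 q [-0.18  0.3   1.96 -0.    0.88 -0.29]
spin (tool z down) 0.0021445073653056923
```

```bash

python3 -m handwheel '[[[0.015,-0.003,0,0,0],[0.015,-0.004,0,0,0],[0.015,-0.004,0,0,0],[0.015,-0.004,0,0,0],[0.015,-0.004,0,0,0],[0.015,-0.004,0,0,0],[0.015,-0.004,0,0,0],[0.015,-0.003,0,0,0],[0.015,0,0,0,0],[0.015,0,0,0,0]]]'
python3 -c "
from m import *
run(['tube_mouth','grip_centre'],'w13')"
```

```text
time: 29.72
eef_pos: [0.5722, -0.0311, 0.0311]
tcp_rot: [0.67, 0.742, 0.002, -0.001]
contact_force: [-1.1, 9.5, 3.9]
opening: 0.272
finger_force: 60.6
tcp [ 0.5722 -0.0311  0.0311] yaw y 5.88
tube_mouth 0.68 306 101 [0.5632 0.0404 0.046 ]
grip_centre 0.68 310 282 [ 0.5721 -0.0303  0.046 ]
```

```bash

python3 -m handwheel '[[[0.015,-0.003,0,0,0],[0.015,-0.004,0,0,0],[0.015,-0.004,0,0,0],[0.015,-0.004,0,0,0],[0.015,-0.004,0,0,0],[0.015,-0.004,0,0,0],[0.015,-0.004,0,0,0],[0.015,-0.004,0,0,0],[0.015,-0.001,0,0,0],[0.015,0,0,0,0],[0.015,0,0,0,0],[0.015,0,0,0,0]]]'
python3 -c "
from m import *
run(['tube_mouth','grip_centre'],'w14')
im=cv2.imread('pics/w14.png',0)
print(im[40:290:4,300:314].mean(1).astype(int))"
```

```text
time: 30.87
eef_pos: [0.5747, -0.0609, 0.0301]
tcp_rot: [0.67, 0.742, 0.003, -0.003]
contact_force: [-0.4, 13.5, 3.3]
opening: 0.271
finger_force: 60.4
tcp [ 0.5747 -0.0609  0.0301] yaw y 5.79
tube_mouth 0.67 309 5 [0.564  0.0401 0.046 ]
grip_centre 0.7 314 284 [ 0.5762 -0.0604  0.046 ]
[253 253 253 253 253 253 253 253 253 253 253 253 253 253 253 253 253 253
 253 253 253 253 253 253 253 253 253 253 253 253 253 253 253 253 253 253
 253 253 253 253 253 253 253 253 253 253 253 253 253 253 252 253 252 249
 253 253 253 253 253 207 207 207 208]
```

```bash

python3 -m handwheel '[[[0.015,-0.0015,0,0,0],[0.015,-0.0015,0,0,0],[0.015,0,0,0,0],[0.015,0,0,0,0],[0.015,0,0,0,0],[0.015,0,0,0,0],[0.015,0,0,0,0],[0.015,0,0,0,0],[0.015,0,0,0,0],[0.015,0,0,0,0]]]'
python3 -c "
from m import *
run(['tube_mouth','grip_centre'],'w15')
st=get_state();im=cv2.imread('pics/w15.png',0)
g=im[0:60,302:316].mean(1).astype(int);print(g)
im=viewer.read_camera('top')
for n,z in(('sled',.003),('case_base_centre',.04),('case_large_centre',.081),('case_small_centre',.118),('tube_mouth',.046),('grip_centre',.046)):
  for r in viewer.pinpoint('top',n)[:2]:
    u,v=r['xy'][0]*640,r['xy'][1]*400;print(n,round(r['confidence'],2),at('top',u,v,z).round(4))
for v in (0,5,10,20,30): print(v,at('wrist',309,v,.051,st))
"
```

```text
time: 31.85
eef_pos: [0.575, -0.0637, 0.0301]
tcp_rot: [0.67, 0.742, 0.003, -0.003]
contact_force: [1.6, 14.8, 2.4]
opening: 0.274
finger_force: 60.4
tcp [ 0.575  -0.0637  0.0301] yaw y 5.79
grip_centre 0.62 313 283 [ 0.5761 -0.0626  0.046 ]
[ 69  69  69  69  69  68  69  68  68  68  69  69  69  68  68  68  68  68
  68  68 204 251 253 253 253 253 253 253 253 253 253 253 253 253 253 253
 253 253 253 253 253 253 253 253 253 253 253 253 253 253 253 253 253 253
 253 253 253 253 253 253]
sled 0.9 [0.5384 0.2346 0.003 ]
case_base_centre 0.46 [0.5398 0.2402 0.04  ]
case_large_centre 0.84 [0.5481 0.2387 0.081 ]
case_large_centre 0.73 [ 0.1639 -0.282   0.081 ]
case_small_centre 0.68 [0.5325 0.2255 0.118 ]
tube_mouth 0.81 [0.5589 0.0361 0.046 ]
0 [0.56426301 0.03774518 0.051     ]
5 [0.56440021 0.03637612 0.051     ]
10 [0.56453842 0.03499688 0.051     ]
20 [0.56481796 0.03220738 0.051     ]
30 [0.56510171 0.02937577 0.051     ]
```

The black ring's front edge is 8 mm ahead of the mouth (y 0.032 against 0.040). The rod is drawn about 60 mm, the pull is about 14 N, and the sled hasn't moved, so I'm handing in.

```bash
python3 -c "
from plant import sign_off
print(sign_off())"
```

```text
the job is handed in; nothing more can be done
None
```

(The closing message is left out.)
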